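# Open the dust hood's sash to its working mark

### The job

Open the bench-top dust hood for work: push its bolt back with a fingertip, all the way towards the outside so that the sash is free, then push the counterweighted sash up from beneath its lip until the lip's top face is level with the tip of the pointer clamped on the left post, and leave the sash standing there. Only push with the fingers, pinch nothing, and leave the things in and around the hood where they lie.

Things in the scene. Friction and masses are not known exactly. Their poses are not given: they have to be found in the camera images.
- hood: Bench-top dust hood, fixed; place and yaw vary. Grey base box 250 deep x 370 wide x 100 mm high, above it a chamber with tinted clear side panels and a front that leans back 25 degrees. Origin: on the table, middle of the base's front edge; x points into the hood, away from the robot, y left along the front, z up.
- front: The hood's leaning front, fixed to it, between two aluminium posts 65 mm wide (inner edges 120 mm left and right of the middle). Origin: middle of its lower edge, 100 mm above hood. Axes: x into the hood square to the front, y left, z up the slope (25 degrees, 0.436 rad, back from vertical), 360 mm long. The posts' faces stand at x = -6 mm, the bolt's guide reaches x = -26 mm.
- sash (a joint): Travel of the sliding window up the slope in m: 0 closed (its start), 0.165 fully open. Glazed aluminium frame 237 mm wide, 190 mm high, balanced by two steel counterweights in the posts: it stays where it is left, moving it takes about 2 to 6 N. It cannot rise while the bolt is in its keeper.
- lip_front (a point): Middle of the lower front edge of the sash's lip: an aluminium ledge along the sash's bottom, 260 mm wide, 8 mm thick (its upper half steps back 5 mm), out to x = -40 mm of the front. Closed, this edge is about 120 mm above the table and 35 mm in front of the base, free air beneath. Axes as front; moves with the sash.
- lip_left_end (a point): Left end of the lip, on its top face: this is what must come level with the pointer. Axes as front; moves with the sash.
- pointer_tip (a point): Tip of the pointer clamped on the left post (dark block 40x22 mm with a thumbscrew and a bright triangular steel tip pointing right to the sash). It marks the working height, 80 to 150 mm of sash travel, different each time; it does not move. Axes as front: the lip is at the mark when lip_left_end is at z = 0 in this frame.
- bolt (a joint): Travel of the steel barrel bolt on the right post, outwards to the right (-y of front), in m: 0 shut in the sash's keeper (starts at 0 to 0.003), 0.023 fully back; out of the keeper from 0.014 on. It slides with about 2 N of friction and stays where it is left.
- bolt_knob (a point): Point on the axis of the bolt's knob, a round pin 11 mm thick standing out from the front (x = -16 to -64 mm of front). This point: x = -46, y = -147 (bolt shut), z = 65 mm of front; same axes; moves with the bolt. To its left there is room for closed fingers in front of the keeper, which reaches x = -23 mm.
- lip_upper: upper 4 mm of the lip's thickness (its top face); fixed to the sash
- lip_lower: lower 4 mm of the lip's thickness (its underside); fixed to the sash
- bolt_knob_in: left half of the knob's pin (the side towards the sash, to be pushed)
- bolt_knob_out: right half of the knob's pin
- tray: shallow open card tray 90x62x20 mm, standing on the hood's chamber floor (left half) behind the sash. To be left alone. Origin at the middle of its underside.
- vertebra: fossil vertebra about 70x75x38 mm, standing on the hood's chamber floor (right half) behind the sash. To be left alone. Origin at the middle of its underside.
- brush: flat dusting brush 42x168x15 mm, lying on the table close before the hood's base, left of its middle, roughly parallel to it. To be left alone. Origin at the middle of its underside.
- rock: piece of rock 34x50x22 mm, lying on the table between the hood's base and the chisel. To be left alone. Origin at the middle of its underside.
- loupe: black hand lens 68x159x13 mm, lying flat on the table in front of the hood, to the left. To be left alone. Origin at the middle of its underside.
- glue_bottle: white pointed glue bottle, 40 mm across and 123 mm tall, standing on the table to the right of the hood, 100 to 140 mm back from the hood's front. To be left alone. Origin at the middle of its underside.
- chisel: hand tool with wooden handle, 17x169x17 mm, lying on the table in front of the hood's base, right of its middle, roughly parallel to it. To be left alone. Origin at the middle of its underside.

How it is judged:
On the way:
1. the bolt is pushed back while the sash is still down (value of joint bolt above 0.017 m and value of joint sash below 0.012 m), for 0.1 s.
At the end, for the whole second after the job is handed in: The bolt is back by more than 17 of its 23 mm, the top face of the sash's lip is within 8 mm (along the slope) of the pointer's tip, and the sash is at rest (value of joint bolt above 0.017 m and z of lip_left_end in the frame of pointer_tip between -0.008 and 0.008 m and velocity of joint sash between -0.01 and 0.01 m/s); the robot touches nothing.
It fails at once if the lip is pinched between the fingers (pressed on its top and its underside at once) (contact force between the fingers and lip_upper above 4 N and contact force between the fingers and lip_lower above 4 N).
It fails at once if the bolt's knob is pinched between the fingers (pressed on both sides at once) (contact force between the fingers and bolt_knob_in above 4 N and contact force between the fingers and bolt_knob_out above 4 N).
It fails at once if one of the things in or around the hood is moved by more than 25 mm, or lifted (distance of any of tray, vertebra, brush, rock, loupe, glue_bottle, chisel from where it was at the start of the episode above 0.025 m).
It also fails if it takes over 48 s, if anything falls off the work surface, if the arm or the gripper's body presses on something with over 40 N, if the wrist force passes 120 N, or if a joint passes its speed limit or range.

### The arm

A 6-joint arm with a two-finger parallel gripper is mounted at the origin on a cart in front of the work surface, level with it; the furniture and walls round the work are solid. World frame = base frame: x ahead of the robot, y to its left, z up, the work surface at z = 0. Lengths are in m, angles in rad, forces in N, time in s.
With the tool pointing down it reaches from about 0.35 to 0.85 m from the base axis. Payload 8.1 kg.
Tool frame: the origin (TCP) lies at the centre of the arm's flange, where the gripper is bolted on; the fingertips stand 186 mm ahead of it and the grasp point (between the pads) lies 167 mm ahead of it (robot.grasp_offset is the distance from the TCP to the grasp point, in m); z points along the fingers, y is the line along which they close (so a half turn about z gives the same grasp; the last joint's range is limited). The gripper opens to 93 mm and grips with 3 to 60 N. Pads are 15 mm wide; open, the fingers measure 128 mm over their backs; the gripper's body (75 mm by 188 mm) begins 65 mm behind the grasp point.
Start: joints at [-1.299, 0.13, 1.488, -0, 1.523, -0.085], TCP at [0.21, -0.562, 0.405] pointing down, gripper open.
Joint ranges: [-2.96, 2.96], [-0.89, 2.26], [0.02, 2.5], [-1.34, 4.48], [0, 2.73], [-2.66, 2.66]. Speed limits (rad/s): [2.39, 2.39, 2.79, 3.14, 3.14, 3.14].

### API

Orientations are given as a rotation vector (axis times angle).
In Python, from plant import robot gives the robot as it stands.
- The arm moves only by the tool drive_tool, never from a script. Its argument "moves" is one flat list of numbers, 7 for each row, row after row: the finger opening in mm, from 0 to 93, then the shift along the tool's x, y, z in mm, then the turn, a rotation vector about the tool's x, y, z in degrees. A call has 1 to 8 rows; each row shifts and turns the commanded pose from where the row before left it, along the tool's axes as they then stand; what a row does not reach is not made up. A row lasts 1/10 s, in which the tool goes at most 50 mm and 8.59 degrees, less where a joint would pass 70% of its speed; a pose out of reach is approached as far as the arm can. A call is refused whole if a number of a shift passes 50 or a number of a turn 8.59, either way. A call with a gripper value outside its range is refused whole. The fingers move at their own pace and stop on an object; "grip_force" is the grip in N (left out, the last holds). Time passes only in rows, so rows that do not move let the fingers close. It gives the time, the measured TCP pose, the force, the opening and the grip force at its end, in the units of the state.
- robot.read_state(): the state, without advancing time (a new reading comes with each control period).
- robot.read_camera(name): name is "scene" or "top"; returns a dict with "color" (384x512x3 uint8, red, green, blue), "depth" (384x512 float32, m along the optical axis (not along the pixel's ray), 0 where there is no reading), "mtx" (3x3 intrinsics, pixels), "R" (3x3) and "t" (3): a world point X has camera coordinates R X + t. Camera axes: x right, y down, z forward; pixel columns grow to the right and rows downward; lengths in m; the calibration is good to about 2 mm. A picture is of the moment at which its call begins.
- robot.close_job(): hands the job in; it is judged then, once.
The state is a dict: "t": time; "q": joint angles; "dq": joint speeds; "joint_torque": joint torques, N m; "tool_pos": TCP position; "orientation": TCP orientation; "force": force on the tool from outside, world axes, zero at the start; "wrist_torque": the same for the moment, N m; "opening": finger opening in m; "gripper_force": force on a finger pad.
Only numpy, scipy, OpenCV 4.12 (cv2) and the standard library are available. Lean on these libraries where they do the work, as an engineer would, in place of code of your own. Each camera call takes 0.05 s, during which the arm holds its last target. There are 200 camera calls.

## Working session

There is one attempt and no reset: what is moved stays moved. The work goes in short steps, Python scripts to look and compute and a tool call to move; the robot and the scene stay as the last step left them, time stands still between calls to the robot, and variables do not carry over. Pictures are saved under pics/ and viewed, at most 10 in all, crops included, and the job is handed in when it is done.

Besides the shell and the picture viewer there is one more tool, called after ">>>" by a JSON object that holds its "op" and its "data". drive_tool: Moves the arm, as the interface text tells. Its arguments: {"type":"object","properties":{"moves":{"type":"array","items":{"type":"number"}},"grip_force":{"type":"number"}},"required":["moves"]}

```bash
mkdir -p pics; ls
python3 - <<'E'
from plant import robot
import cv2,numpy as np
s=robot.read_state();print(s['t'],s['tool_pos'],s['orientation'])
for n in('scene','top'):
    c=robot.read_camera(n);np.savez('c_'+n,**c)
    cv2.imwrite(f'pics/{n}0.png',cv2.resize(c['color'][:,:,::-1],(800,600),interpolation=cv2.INTER_CUBIC))
    print(n,c['mtx'],c['R'],c['t'], -c['R'].T@c['t'])
E
```

```text
pics
0.0 [ 0.20951079 -0.56198877  0.40371462] [-3.08993278e+00 -5.57142448e-01  2.81645166e-04]
scene [[434.7336492    0.         253.50144695]
 [  0.         434.7336492  195.3097239 ]
 [  0.           0.           1.        ]] [[-0.68111462 -0.73201802 -0.015248  ]
 [-0.32722231  0.32296577 -0.88804205]
 [ 0.65498736 -0.59986893 -0.45950933]] [0.35925841 0.3234932  0.52497836] [0.00669616 0.47342461 0.53398599]
top [[370.32621068   0.         254.66559814]
 [  0.         370.32621068 186.18986839]
 [  0.           0.           1.        ]] [[-0.01412673 -0.99942621 -0.03078458]
 [-0.98368734  0.01941282 -0.1788361 ]
 [ 0.1793311   0.02775603 -0.98339715]] [-0.02651528  0.64331752  0.8814974 ] [ 0.47436882 -0.06345554  0.98109417]
```

View pics/scene0.png

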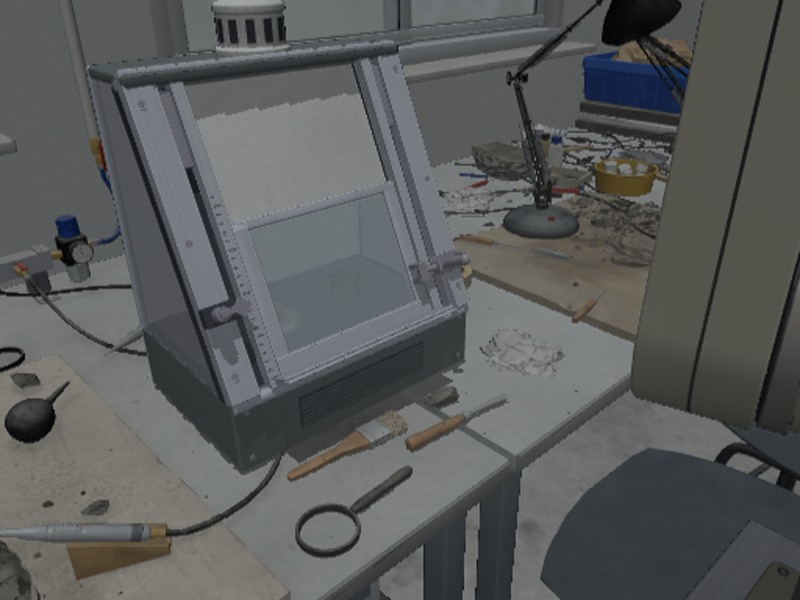

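View pics/top0.png

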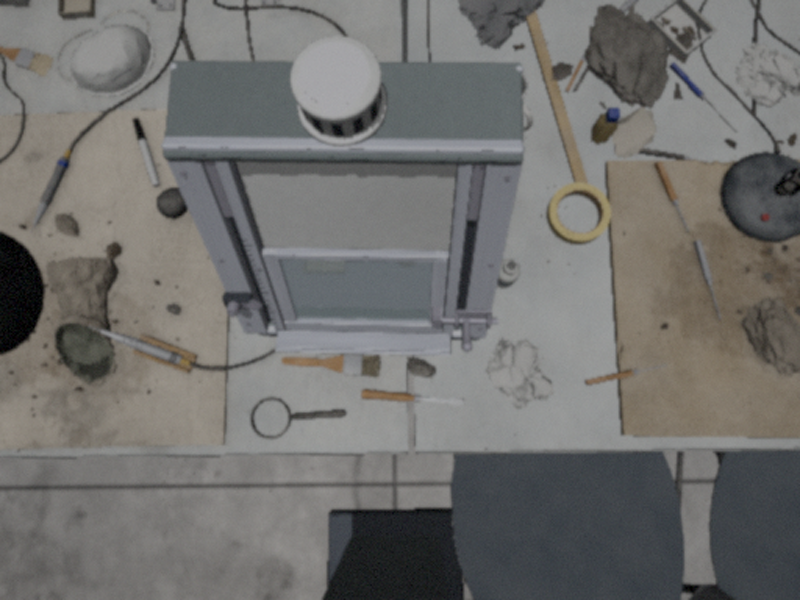

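Scene: the hood, with the pointer block on its left post (~215,315), the bolt at (440,265), and the base's front-left corner at (240,470). Top: the pointer at (240,305), the bolt knob at (467,340), the lip at row ~343. I'll enlarge these areas.

Run:
```python
import cv2,numpy as np
def crop(n,x0,y0,x1,y1,f):
    c=np.load(f'c_{n}.npz')['color'][y0:y1,x0:x1,::-1]
    return cv2.resize(cv2.convertScaleAbs(c,alpha=1.3),None,fx=f,fy=f,interpolation=cv2.INTER_CUBIC)
cv2.imwrite('pics/s1.png',crop('scene',90,150,310,310,3.6))
cv2.imwrite('pics/t1.png',crop('top',130,150,340,250,3.8))
```

```text
(no output)
```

View pics/s1.png

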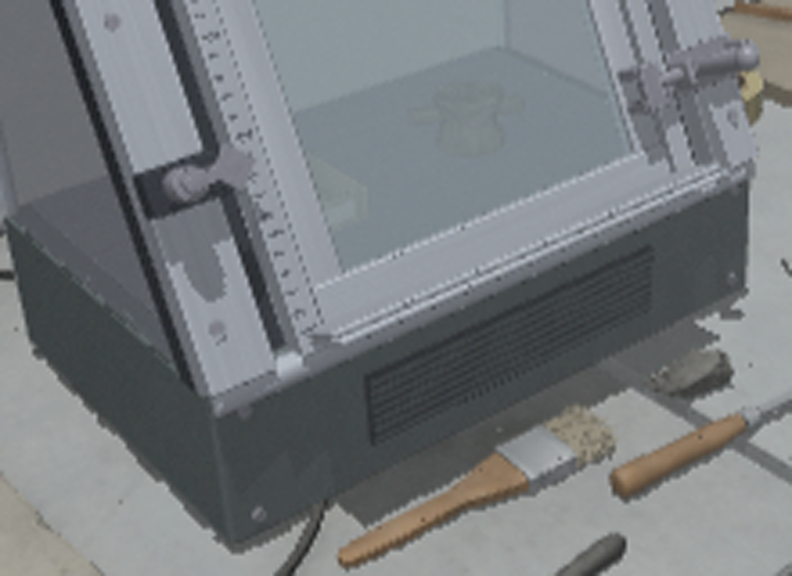

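View pics/t1.png

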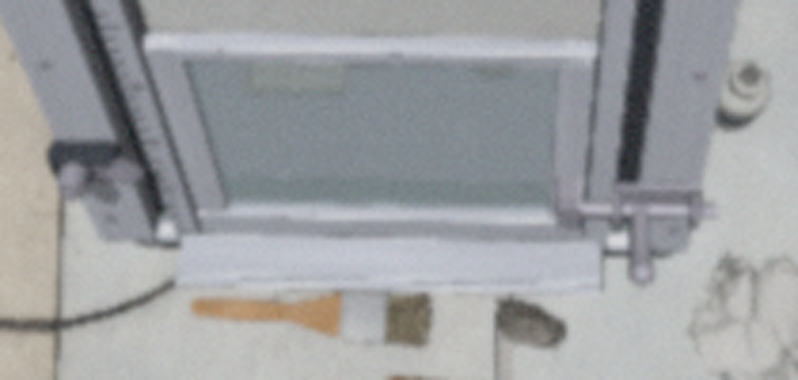

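Crop readings: base front-left corner at (232,550)/(212,412), front-right at (748,180)/(748,290), lip ends in top at (178,288) and (602,288), knob tip at (640,275). I'll fit the hood's pose, then enlarge the pointer.

```bash
cat > h.py <<'E'
import numpy as np,cv2
from scipy.optimize import least_squares
a=np.radians(25);C,S=np.cos(a),np.sin(a)
def f2h(p): x,y,z=p; return np.array([x*C+z*S,y,.1-x*S+z*C])
def h2w(p,h): c,s=np.cos(h[2]),np.sin(h[2]); return np.array([h[0]+c*p[0]-s*p[1],h[1]+s*p[0]+c*p[1],p[2]])
def proj(c,X): q=c['mtx']@(c['R']@X+c['t']); return q[:2]/q[2]
cam={n:dict(np.load(f'c_{n}.npz')) for n in('scene','top')}
E
python3 - <<'E'
from h import *
sc=lambda u,v:np.array([u/3.6+90,v/3.6+150]); tp=lambda u,v:np.array([u/3.8+130,v/3.8+150])
ob=[('scene',(0,.185,0),sc(232,550)),('scene',(0,.185,.1),sc(212,412)),('scene',(.25,.185,0),sc(30,350)),('scene',(0,-.185,.1),sc(748,180)),('scene',(0,-.185,0),sc(748,290)),
('top',f2h((-.064,-.1475,.065)),tp(640,278)),('top',f2h((-.04,.13,.003)),tp(178,288)),('top',f2h((-.04,-.13,.003)),tp(602,288))]
r=lambda h:np.concatenate([proj(cam[n],h2w(p,h))-m for n,p,m in ob])
s=least_squares(r,[.6,0,0],loss='soft_l1');print(s.x);print(r(s.x).reshape(-1,2).round(1))
np.save('hood.npy',s.x)
ims=[]
for n,x0,y0,x1,y1 in(('scene',115,180,195,260),('top',135,170,215,250)):
    c=cam[n]['color'][y0:y1,x0:x1,::-1]; ims.append(cv2.resize(cv2.convertScaleAbs(c,alpha=1.4),(400,400),interpolation=cv2.INTER_CUBIC))
cv2.imwrite('pics/ptr.png',np.hstack(ims))
E
```

```text
[ 0.57210156  0.01200788 -0.03093948]
[[ 0.3  2.1]
 [-1.2 -4.9]
 [-1.2 -0.1]
 [ 0.6 -7.6]
 [-0.8  0.6]
 [ 0.5  0.1]
 [ 0.4 -0. ]
 [ 0.4  1.6]]
```

View pics/ptr.png

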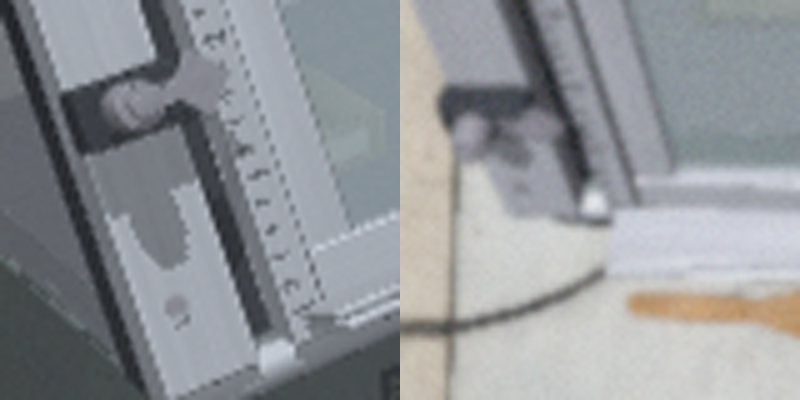

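Pointer close-up: the tip is near (228,80) in the scene half and (562,128) in the top half. I'll check with depth in the front's frame, and check the hood fit with the plane of the posts.

```bash
cat >> h.py <<'E'
def w2f(X,h):
    c,s=np.cos(h[2]),np.sin(h[2]); d=X-np.array([h[0],h[1],0]); hx=c*d[...,0]+s*d[...,1]; hy=-s*d[...,0]+c*d[...,1]; hz=d[...,2]-.1
    return np.stack([C*hx-S*hz,hy,S*hx+C*hz],-1)
def cloud(c):
    v,u=np.mgrid[0:384,0:512]; d=c['depth']; P=np.stack([(u-c['mtx'][0,2])/c['mtx'][0,0]*d,(v-c['mtx'][1,2])/c['mtx'][1,1]*d,d],-1)
    return (P-c['t'])@c['R']
E
python3 - <<'E'
from h import *
h=np.load('hood.npy')
for n in cam:
    F=w2f(cloud(cam[n]),h)*1000; ok=cam[n]['depth']>0
    for nm,y0,y1 in(('L',150,180),('R',-180,-150)):
        m=ok&(F[...,1]>y0)&(F[...,1]<y1)&(F[...,2]>150)&(F[...,2]<330)&(abs(F[...,0])<40)
        q=F[m]
        if len(q)>20: print(n,nm,len(q),np.percentile(q[:,0],[10,50,90]).round(1),np.polyfit(q[:,2],q[:,0],1).round(3))
    # base front face, lip front, table
    Wd=cloud(cam[n]); c,s=np.cos(h[2]),np.sin(h[2]); d=Wd-np.array([h[0],h[1],0]); hx=(c*d[...,0]+s*d[...,1])*1e3; hy=(-s*d[...,0]+c*d[...,1])*1e3; hz=d[...,2]*1e3
    m=ok&(abs(hy)<150)&(hz>20)&(hz<80)&(abs(hx)<30); print(n,'base x',m.sum(),np.percentile(hx[m],[10,50,90]).round(1) if m.sum() else '')
    m=ok&(abs(hy)<170)&(hx<-60)&(hx>-130)&(abs(hz)<20); print(n,'table z',np.median(hz[m]).round(1))
    m=ok&(abs(hy)<150)&(hz>105)&(hz<140)&(hx<-20)&(hx>-60); print(n,'lip hx/hz',np.percentile(hx[m],[2,50,98]).round(1),np.percentile(hz[m],[2,50,98]).round(1))
    m=ok&(hz<90)&(hz>20)&(hx<240)&(hx>20)&(abs(hy)<260)&(abs(hy)>150); print(n,'side y',m.sum(),np.percentile(hy[m],[5,25,50,75,95]).round(1) if m.sum() else '')
F=w2f(cloud(cam['scene']),h)*1000
for v in range(186,206,2): print(v,[tuple(F[v,u].round().astype(int)) for u in range(150,167,2)])
F=w2f(cloud(cam['top']),h)*1000
for v in range(188,204,2): print(v,[tuple(F[v,u].round().astype(int)) for u in range(152,173,3)])
E
```

```text
scene L 1948 [-7.2 -5.6 -4.2] [-1.000e-03 -5.449e+00]
scene R 1032 [-9.4 -7.8 -5.8] [-5.000e-03 -6.245e+00]
scene base x 3072 [-4.7 -2.2  0.1]
scene table z -0.4
scene lip hx/hz [-36.3 -29.8 -20.8] [119.6 122.4 125. ]
scene side y 1226 [184.1 184.7 185.1 185.6 186.1]
top L 1210 [-6.3 -5.2  0.2] [-0.02   0.881]
top R 1085 [-8.7 -7.6 -6.6] [-1.000e-03 -7.491e+00]
top base x 5 [-1.6 -1.4 -1.4]
top table z 0.5
top lip hx/hz [-34.7 -27.6 -20.6] [120.1 123.6 127.1]
top side y 169 [-239.3 -229.6 -220.9 -215.6 -211.3]
186 [(np.int64(5), np.int64(136), np.int64(117)), (np.int64(-3), np.int64(136), np.int64(116)), (np.int64(-8), np.int64(135), np.int64(115)), (np.int64(-5), np.int64(130), np.int64(114)), (np.int64(-6), np.int64(127), np.int64(113)), (np.int64(-6), np.int64(123), np.int64(112)), (np.int64(-1), np.int64(117), np.int64(110)), (np.int64(-1), np.int64(114), np.int64(109)), (np.int64(-3), np.int64(111), np.int64(108))]
188 [(np.int64(10), np.int64(135), np.int64(113)), (np.int64(1), np.int64(136), np.int64(112)), (np.int64(-6), np.int64(135), np.int64(112)), (np.int64(-7), np.int64(
[... 5484 characters left out ...]
np.int64(50)), (np.int64(14), np.int64(148), np.int64(39))]
200 [(np.int64(-32), np.int64(167), np.int64(100)), (np.int64(-6), np.int64(175), np.int64(60)), (np.int64(-5), np.int64(169), np.int64(58)), (np.int64(-6), np.int64(161), np.int64(60)), (np.int64(-5), np.int64(155), np.int64(59)), (np.int64(3), np.int64(152), np.int64(46)), (np.int64(11), np.int64(149), np.int64(34))]
202 [(np.int64(-5), np.int64(185), np.int64(49)), (np.int64(-6), np.int64(177), np.int64(52)), (np.int64(-5), np.int64(170), np.int64(51)), (np.int64(-4), np.int64(164), np.int64(49)), (np.int64(-6), np.int64(156), np.int64(51)), (np.int64(-2), np.int64(151), np.int64(45)), (np.int64(12), np.int64(151), np.int64(24))]
```

Run:
```python
from h import *
h=np.load('hood.npy')+[-.001,0,-.0066]; np.save('hood2.npy',h)
for n in cam:
    F=w2f(cloud(cam[n]),h)*1000; ok=cam[n]['depth']>0
    for y0,y1 in((150,180),(-180,-150)):
        m=ok&(F[...,1]>y0)&(F[...,1]<y1)&(F[...,2]>150)&(F[...,2]<330)&(abs(F[...,0])<15); print(n,np.median(F[m][:,0]).round(1))
    m=ok&(F[...,0]<-15)&(F[...,0]>-26)&(F[...,1]<160)&(F[...,1]>120)&(F[...,2]>60)&(F[...,2]<160)
    for y in range(128,158,3):
        q=F[m&(F[...,1]>=y)&(F[...,1]<y+3)]
        if len(q): print(n,y,len(q),'z',q[:,2].min().round(1),q[:,2].max().round(1),q[:,2].mean().round(1),'x',np.median(q[:,0]).round(1))
    # keypoints projected
    for k,p in dict(knob_tip=(-.064,-.147,.065),lipL=(-.035,.13,.011),ptr=(-.022,.133,.100)).items(): print(k,proj(cam[n],h2w(f2h(p),h)).round(1))
    # lip top: 
    m=ok&(abs(F[...,1])<120)&(F[...,0]<-12)&(F[...,0]>-33)&(F[...,2]<30)&(F[...,2]>0); print('lip top z',np.percentile(F[m][:,2],[10,50,90]).round(1))
    m=ok&(F[...,0]<-30)&(F[...,0]>-75)&(F[...,1]<-130)&(F[...,1]>-175)&(F[...,2]>45)&(F[...,2]<85); q=F[m]
    print('knob',len(q),q.mean(0).round(1) if len(q) else '',q.min(0) if len(q) else '',q.max(0) if len(q) else '')
```

```text
scene -5.7
scene -6.0
scene 134 3 z 98.1 101.8 99.8 x -21.9
scene 137 9 z 95.2 104.6 99.9 x -22.2
scene 140 16 z 91.3 107.3 99.2 x -22.1
scene 143 21 z 88.4 110.3 99.0 x -21.4
scene 146 23 z 89.4 109.2 99.2 x -21.9
scene 149 24 z 89.1 108.7 100.0 x -21.8
scene 152 20 z 89.6 109.3 99.4 x -20.7
scene 155 22 z 88.6 110.2 98.8 x -20.3
knob_tip [298.4 165.4]
lipL [182.5 241.8]
ptr [161.2 193.3]
lip top z [10.9 11.3 11.6]
knob 82 [ -52.  -144.9   64.6] [ -66.86628091 -152.18772141   57.16416235] [ -31.1379727  -139.56243261   71.02215577]
top -5.3
top -5.7
top 134 1 z 100.8 100.8 100.8 x -19.2
top 137 5 z 97.6 105.5 101.7 x -21.0
top 140 8 z 95.6 109.1 103.2 x -21.1
top 143 8 z 91.8 110.5 102.2 x -20.3
top 146 10 z 92.7 112.8 101.9 x -21.9
top 149 11 z 93.6 111.9 104.7 x -20.6
top 152 8 z 95.5 110.7 104.9 x -20.8
top 155 9 z 95.1 112.4 105.6 x -20.9
knob_tip [298.6 224.2]
lipL [176.9 222.2]
ptr [168.6 196.3]
lip top z [10.7 12.5 14.1]
knob 82 [ -49.5 -146.    69.5] [ -65.38215995 -152.0504594    62.1249726 ] [ -30.12640394 -139.35116284   73.29746499]
```

The hood fit agrees with depth: posts at x = -6 and lip top at z = 11.3 mm. The pointer tip is at z ≈ 100 mm, so the sash has about 89 mm to travel. I'll go above the bolt with closed fingers pointing down.

>>> {"op": "drive_tool", "data": {"moves": [0,30,-19.6,-1.5,0,0,0,0,30,-19.6,-1.5,0,0,0,0,30,-19.6,-1.5,0,0,0,0,30,-19.6,-1.5,0,0,0,0,30,-19.6,-1.5,0,0,0,0,30,-19.6,-1.5,0,0,0,0,30,-19.6,-1.5,0,0,0,0,30,-19.6,-1.5,0,0,0]}}

```text
t: 0.9
tool_pos: [0.3803, -0.3301, 0.4164]
orientation: [-3.091, -0.557, 0.0]
force: [0.7, -0.2, -0.9]
opening: 0.0337
gripper_force: 0.0
```

```bash
cat > st.py <<'E'
from h import *
from plant import robot
from scipy.spatial.transform import Rotation as Ro
import sys,json
h=np.load('hood2.npy')
s=robot.read_state(); R=Ro.from_rotvec(s['orientation']).as_matrix(); p=np.array(s['tool_pos'])
tip=p+R@[0,0,.186]
c,sn=np.cos(h[2]),np.sin(h[2]); H=np.array([[c,-sn,0],[sn,c,0],[0,0,1]])
print('t',round(s['t'],2),'q',np.round(s['q'],3),'tcp',p.round(4),'op',round(s['opening']*1e3,1))
print('tip hood mm',(H.T@(tip-[h[0],h[1],0])*1e3).round(1),'front',(w2f(tip,h)*1e3).round(1),'F hood',(H.T@s['force']).round(1))
print('tool axes in hood',(H.T@R).round(3).tolist())
open('log.jsonl','a').write(json.dumps([list(map(float,s['q'])),p.tolist(),list(map(float,s['orientation']))])+'\n')
E
python3 st.py
```

```text
t 0.9 q [-0.817 -0.138  1.734  0.     1.545  0.397] tcp [ 0.3803 -0.3301  0.4164] op 33.7
tip hood mm [-177.9 -348.9  230.4] front [-216.4 -348.9   43. ] F hood [ 0.7 -0.2 -0.9]
tool axes in hood [[0.923, 0.384, -0.0], [0.384, -0.923, 0.0], [-0.0, -0.001, -1.0]]
```

>>> {"op": "drive_tool", "data": {"moves": [0,30,-19.6,-1.5,0,0,0,0,30,-19.6,-1.5,0,0,0,0,30,-19.6,-1.5,0,0,0,0,30,-19.6,-1.5,0,0,0,0,30,-19.6,-1.5,0,0,0,0,30,-19.6,-1.5,0,0,0,0,30,-19.6,-1.5,0,0,0,0,26,-19.6,-1.5,0,0,0]}}

```text
t: 1.7
tool_pos: [0.5468, -0.1006, 0.4283]
orientation: [-3.091, -0.558, 0.001]
force: [-0.2, -0.6, -0.5]
opening: 0.0005
gripper_force: 0.0
```

>>> {"op": "drive_tool", "data": {"moves": [0,0,0,0,0,0,7.5,0,0,0,0,0,0,7.5,0,0,0,0,0,0,7.5,0,0,0,0,0,0,0]}}

```text
t: 2.1
tool_pos: [0.546, -0.1019, 0.4282]
orientation: [-3.141, 0.059, 0.002]
force: [-0.1, 0.0, -0.2]
opening: 0.0
gripper_force: 0.0
```

```bash
python3 st.py
```

```text
t 2.1 q [-0.277  0.002  1.58  -0.     1.561  1.332] tcp [ 0.546  -0.1019  0.4282] op 0.0
tip hood mm [ -21.  -114.8  242.2] front [ -79.1 -114.8  120. ] F hood [-0.1  0.  -0.2]
tool axes in hood [[1.0, -0.0, -0.001], [-0.0, -1.0, 0.0], [-0.001, -0.0, -1.0]]
```

>>> {"op": "drive_tool", "data": {"moves": [0,0,0,25,0,0,0,0,0,0,25,0,0,0,0,0,0,20,0,0,0,0,0,0,9,0,0,0,0,0,0,0,0,0,0]}}

```text
t: 2.6
tool_pos: [0.5455, -0.102, 0.3481]
orientation: [-3.14, 0.053, 0.005]
force: [1.0, 0.0, 0.5]
opening: -0.0001
gripper_force: 0.0
```

```bash
python3 st.py
python3 - <<'E'
from plant import robot
import cv2,numpy as np
a=robot.read_camera('scene')['color'][120:260,180:320,::-1];b=robot.read_camera('top')['color'][170:250,240:320,::-1]
cv2.imwrite('pics/b1.png',np.hstack([cv2.resize(a,(400,400),interpolation=2),cv2.resize(b,(400,400),interpolation=2)]))
E
```

```text
t 2.6 q [-0.277  0.044  1.684 -0.     1.417  1.327] tcp [ 0.5455 -0.102   0.3481] op -0.1
tip hood mm [ -21.9 -114.8  162.1] front [ -46.1 -114.8   47. ] F hood [1.  0.1 0.5]
tool axes in hood [[1.0, 0.004, -0.003], [0.004, -1.0, 0.001], [-0.003, -0.001, -1.0]]
```

View pics/b1.png

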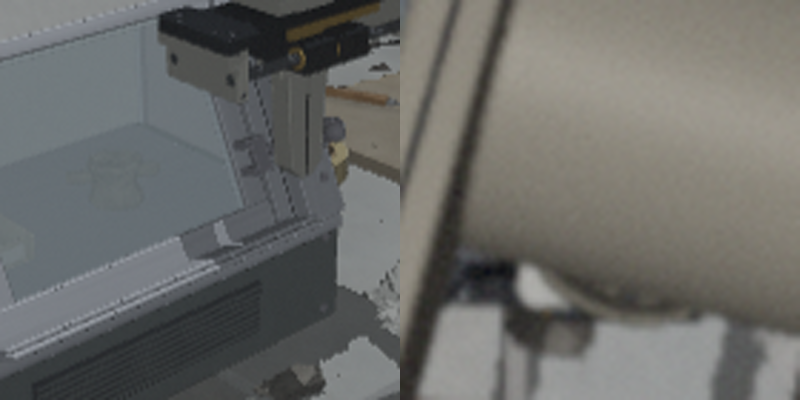

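The picture shows the closed fingertips standing in front of the keeper (300,165), with the knob just to their right. I'll push right (tool +y).

>>> {"op": "drive_tool", "data": {"moves": [0,0,5,0,0,0,0,0,0,4,0,0,0,0,0,0,4,0,0,0,0,0,0,4,0,0,0,0]}}

```text
t: 3.1
tool_pos: [0.5457, -0.1194, 0.3505]
orientation: [-3.141, 0.056, -0.002]
force: [1.2, 2.7, 2.1]
opening: 0.0004
gripper_force: 1.2
```

>>> {"op": "drive_tool", "data": {"moves": [0,0,4,0,0,0,0,0,0,4,0,0,0,0,0,0,3,0,0,0,0,0,0,2,0,0,0,0,0,0,0,0,0,0,0]}}

```text
t: 3.6
tool_pos: [0.5449, -0.1324, 0.3496]
orientation: [3.141, -0.057, -0.0]
force: [0.7, 0.1, -0.3]
opening: 0.0006
gripper_force: 0.1
```

```bash
python3 st.py
```

```text
t 3.6 q [-0.33   0.057  1.668 -0.     1.417  1.277] tcp [ 0.5449 -0.1324  0.3496] op 0.6
tip hood mm [ -20.8 -145.4  163.6] front [ -45.7 -145.4   48.9] F hood [ 0.7  0.2 -0.3]
tool axes in hood [[1.0, 0.001, -0.0], [0.001, -1.0, -0.0], [-0.0, 0.0, -1.0]]
```

>>> {"op": "drive_tool", "data": {"moves": [0,0,1.5,0,0,0,0,0,0,1,0,0,0,0,0,0,0,0,0,0,0]}}

```text
t: 3.9
tool_pos: [0.5448, -0.1346, 0.3495]
orientation: [-3.141, 0.056, 0.001]
force: [-0.6, 1.5, 0.5]
opening: 0.0002
gripper_force: 1.0
```

>>> {"op": "drive_tool", "data": {"moves": [0,0,-6,0,0,0,0,0,0,-8,0,0,0,0,0,0,0,-30,0,0,0,0,0,0,-40,0,0,0,0,-40,0,0,0,0,0,0,-40,0,0,0,0,0,0,-20,0,0,0,0,0,0,0,0,0,0,0,0]}}

```text
t: 4.7
tool_pos: [0.444, -0.1165, 0.42]
orientation: [3.14, -0.057, 0.001]
force: [0.7, -0.3, 1.4]
opening: 0.0002
gripper_force: 0.0
```

```bash
python3 st.py
python3 - <<'E'
from h import *
from plant import robot
h=np.load('hood2.npy')
for n in('scene','top'):
    c=robot.read_camera(n); F=w2f(cloud(c),h)*1000; m=(c['depth']>0)&(F[...,0]<-30)&(F[...,0]>-70)&(F[...,1]<-130)&(F[...,1]>-195)&(F[...,2]>50)&(F[...,2]<80); q=F[m]
    print(n,len(q),q.mean(0).round(1) if len(q) else '',np.median(q,0).round(1) if len(q) else '')
# kinematic log
import json
E
```

```text
t 4.7 q [-0.368 -0.267  1.84  -0.     1.568  1.239] tcp [ 0.444  -0.1165  0.42  ] op 0.2
tip hood mm [-122.2 -133.3  234. ] front [-167.4 -133.3   69.9] F hood [ 0.7 -0.3  1.4]
tool axes in hood [[1.0, 0.001, 0.0], [0.001, -1.0, -0.001], [0.0, 0.001, -1.0]]
scene 79 [ -51.7 -165.2   64.7] [ -57.  -164.6   64.8]
top 85 [ -49.8 -166.4   69.2] [ -50.4 -166.5   69.7]
```

The bolt is back: the knob moved about 20 mm outward from its start. Now I'll fit a simple arm model to see how far the tool can pitch forward for the push from below.

Run:
```python
import json,numpy as np
from scipy.optimize import least_squares,fsolve
D=[json.loads(l)[:2] for l in open('log.jsonl')]; D.append([[-1.299,.13,1.488,0,1.523,-.085],[.20951,-.56199,.40371]])
Q=np.array([d[0] for d in D]);P=np.array([d[1] for d in D])
d6=.09
def fk(q,m):
    a1,d1,L2,a3,d4,e=m; A=q[...,1];B=A+q[...,2];F=B+q[...,4]
    r=a1+L2*np.sin(A)+d4*np.sin(B)-a3*np.cos(B)+d6*np.sin(F); z=d1+L2*np.cos(A)+d4*np.cos(B)+a3*np.sin(B)+d6*np.cos(F)
    c,s=np.cos(q[...,0]),np.sin(q[...,0]); return np.stack([r*c-e*s,r*s+e*c,z],-1)
f=least_squares(lambda m:(fk(Q,m)-P).ravel(),[0,.2,.4,0,.4,.05]);m=f.x;print(m.round(4),abs(f.fun).max())
h=np.load('hood2.npy')
for th in(30,45,55,65):
  for lift in(0,.09):
    t=np.radians(th); tip=np.array([-.027,-.02,.105])+lift*np.array([.4226,0,.906]); tcp=tip-.186*np.array([np.sin(t),0,-np.cos(t)])
    w=np.array([h[0]+tcp[0],h[1]+tcp[1],tcp[2]])
    r=np.sqrt(w[0]**2+w[1]**2-m[5]**2)
    g=lambda x:(lambda o:[np.hypot(o[0],o[1])-np.hypot(r,m[5]),o[2]-w[2]])(fk(np.array([0,x[0],x[1],0,np.pi-t-x[0]-x[1]]),m))
    x,_,ok,_=fsolve(g,[-.3,1.9],full_output=1);print(th,lift,w.round(3),ok,x.round(2),'q5',(np.pi-t-x.sum()).round(2))
```

```text
[ 0.001   0.2175  0.3686 -0.0621  0.5523  0.0511] 0.0011233949598175585
30 0 [ 0.451 -0.008  0.266] 1 [-0.29  2.17] q5 0.74
30 0.09 [ 0.489 -0.008  0.348] 1 [-0.26  1.99] q5 0.89
45 0 [ 0.413 -0.008  0.237] 1 [-0.42  2.35] q5 0.42
45 0.09 [ 0.451 -0.008  0.318] 1 [-0.4   2.18] q5 0.58
55 0 [ 0.392 -0.008  0.212] 1 [-0.46  2.46] q5 0.19
55 0.09 [ 0.43  -0.008  0.293] 1 [-0.47  2.3 ] q5 0.35
65 0 [ 0.376 -0.008  0.184] 1 [-0.45  2.54] q5 -0.08
65 0.09 [ 0.414 -0.008  0.265] 1 [-0.49  2.39] q5 0.1
```

Run:
```python
import numpy as np
from scipy.optimize import fsolve
m=[.001,.2175,.3686,-.0621,.5523,.0511];d6=.09
def fk(A,B,F):
    a1,d1,L2,a3,d4,e=m
    return a1+L2*np.sin(A)+d4*np.sin(B)-a3*np.cos(B)+d6*np.sin(F), d1+L2*np.cos(A)+d4*np.cos(B)+a3*np.sin(B)+d6*np.cos(F)
for th,x,z in((0,-.1,.40),(45,-.1,.40),(45,-.15,.35),(45,-.2315,.2795),(45,-.2065,.2545),(45,-.19,.25),(45,-.1675,.2185)):
    t=np.radians(th); w=np.array([.571+x,.03]); r=np.sqrt(w@w-m[5]**2)
    s,_,ok,_=fsolve(lambda q:np.array(fk(q[0],q[0]+q[1],np.pi-t))-[r,z],[-.3,1.9],full_output=1);print(th,x,z,ok,s.round(2),(np.pi-t-s.sum()).round(2))
```

```text
0 -0.1 0.4 1 [-0.22  1.84] 1.53
45 -0.1 0.4 1 [-0.4   2.03] 0.73
45 -0.15 0.35 1 [-0.54  2.21] 0.68
45 -0.2315 0.2795 1 [-0.82  2.51] 0.67
45 -0.2065 0.2545 1 [-0.65  2.46] 0.54
45 -0.19 0.25 1 [-0.57  2.42] 0.5
45 -0.1675 0.2185 1 [-0.41  2.38] 0.38
```

Bringing the tool to the middle, then pitching it 45° forward.

>>> {"op": "drive_tool", "data": {"moves": [0,-9.6,-30.6,0,0,0,0,0,-9.6,-30.6,0,0,0,0,0,-9.6,-30.6,0,0,0,0,0,-9.6,-30.6,0,0,0,0,0,-9.6,-30.6,0,0,0,0,0,0,0,0,0,7.5,0,0,0,0,0,0,7.5,0,0,0,0,0,0,7.5,0]}}

```text
t: 5.6
tool_pos: [0.4039, 0.0384, 0.4203]
orientation: [3.073, -0.053, 0.62]
force: [-0.4, -0.3, -0.9]
opening: 0.0001
gripper_force: 0.0
```

>>> {"op": "drive_tool", "data": {"moves": [0,0,0,0,0,7.5,0,0,0,0,0,0,7.5,0,0,0,0,0,0,7.5,0,0,0,0,0,0,0,0]}}

```text
t: 6.0
tool_pos: [0.4061, 0.0386, 0.4179]
orientation: [2.892, -0.051, 1.192]
force: [-0.2, 0.7, -0.6]
opening: 0.0005
gripper_force: 0.0
```

```bash
python3 st.py
```

```text
t 6.0 q [-0.029 -0.89   2.344 -0.006  0.906  1.579] tcp [0.4061 0.0386 0.4179] op 0.5
tip hood mm [-34.8  20.6 286. ] front [-110.2   20.6  153.8] F hood [-0.2  0.7 -0.6]
tool axes in hood [[0.709, 0.002, 0.705], [0.001, -1.0, 0.001], [0.705, -0.0, -0.709]]
```

q2 is at its limit. I'll refit the model with this pose, which makes the wrist length observable, and re-plan.

Run:
```python
import json,numpy as np
from scipy.optimize import least_squares,fsolve
D=[json.loads(l)[:2] for l in open('log.jsonl')]; D.append([[-1.299,.13,1.488,0,1.523,-.085],[.20951,-.56199,.40371]])
Q=np.array([d[0] for d in D]);P=np.array([d[1] for d in D])
def rz(A,B,F,m):
    a1,d1,L2,a3,d4,e,d6=m
    return a1+L2*np.sin(A)+d4*np.sin(B)-a3*np.cos(B)+d6*np.sin(F), d1+L2*np.cos(A)+d4*np.cos(B)+a3*np.sin(B)+d6*np.cos(F)
def fk(q,m):
    r,z=rz(q[:,1],q[:,1]+q[:,2],q[:,1]+q[:,2]+q[:,4],m);e=m[5]
    c,s=np.cos(q[:,0]),np.sin(q[:,0]); return np.stack([r*c-e*s,r*s+e*c,z],-1)
f=least_squares(lambda m:(fk(Q,m)-P).ravel(),[0,.2,.4,0,.4,.05,.1]);m=f.x;print(m.round(4),abs(f.fun).max())
for th,x,z in((45,-.17,.418),(45,-.14,.38),(45,-.1715,.3515),(45,-.1935,.2465),(45,-.1815,.2215),(45,-.169,.2168),(45,-.125,.32),(40,-.1815,.2465),(40,-.17,.24),(30,-.1694,.2765),(30,-.1544,.2515),(35,-.155,.26),(35,-.14,.24)):
    t=np.radians(th); w=np.array([.571+x,.03]); r=np.sqrt(w@w-m[5]**2)
    s,_,ok,_=fsolve(lambda q:np.array(rz(q[0],q[0]+q[1],np.pi-t,m))-[r,z],[-.3,1.9],full_output=1);print(th,x,z,ok,s.round(2),(np.pi-t-s.sum()).round(2))
```

```text
[ 2.000e-04  3.171e-01  3.684e-01 -6.040e-02  5.530e-01  5.100e-02
  1.910e-01] 0.001160696699606778
45 -0.17 0.418 1 [-0.92  2.36] 0.92
45 -0.14 0.38 1 [-0.78  2.36] 0.78
45 -0.1715 0.3515 1 [-0.91  2.48] 0.79
45 -0.1935 0.2465 1 [-0.92  2.67] 0.61
45 -0.1815 0.2215 1 [-0.77  2.65] 0.48
45 -0.169 0.2168 1 [-0.68  2.61] 0.42
45 -0.125 0.32 1 [-0.66  2.4 ] 0.62
40 -0.1815 0.2465 1 [-0.79  2.59] 0.64
40 -0.17 0.24 1 [-0.71  2.56] 0.59
30 -0.1694 0.2765 1 [-0.67  2.43] 0.86
30 -0.1544 0.2515 1 [-0.56  2.41] 0.76
35 -0.155 0.26 1 [-0.62  2.45] 0.7
35 -0.14 0.24 1 [-0.52  2.43] 0.62
```

Joint 3 limits the pitch near the lip, so I'll use 30° instead, which leaves a margin everywhere on the path.

>>> {"op": "drive_tool", "data": {"moves": [0,12.8,0,17.7,0,0,0,0,12.8,0,17.7,0,0,0,0,0,0,0,0,-7.5,0,0,0,0,0,0,-7.5,0,0,0,0,0,0,0,0,0,0,0,0,0,0,0]}}

```text
t: 6.6
tool_pos: [0.4498, 0.0367, 0.4134]
orientation: [3.025, -0.055, 0.81]
force: [0.7, 0.2, -0.1]
opening: 0.0011
gripper_force: 0.0
```

```bash
python3 st.py
```

```text
t 6.6 q [-0.031 -0.579  2.125 -0.003  1.072  1.576] tcp [0.4498 0.0367 0.4134] op 1.1
tip hood mm [-29.2  20.2 252.3] front [-90.9  20.2 125.7] F hood [ 0.7  0.3 -0.1]
tool axes in hood [[0.866, 0.001, 0.5], [0.001, -1.0, 0.001], [0.5, 0.0, -0.866]]
```

>>> {"op": "drive_tool", "data": {"moves": [0,-24.4,0,24.8,0,0,0,0,-24.4,0,24.8,0,0,0,0,-24.4,0,24.8,0,0,0,0,-13.4,0,21.2,0,0,0,0,-13.4,0,21.2,0,0,0,0,0,0,0,0,0,0]}}

```text
t: 7.2
tool_pos: [0.4184, 0.0377, 0.2579]
orientation: [3.027, -0.054, 0.801]
force: [0.3, 0.5, 0.1]
opening: 0.0006
gripper_force: 0.0
```

```bash
python3 st.py
```

```text
t 7.2 q [-0.031 -0.554  2.396 -0.004  0.782  1.578] tcp [0.4184 0.0377 0.2579] op 0.6
tip hood mm [-61.6  20.   96.2] front [-54.2  20.  -29.4] F hood [0.3 0.5 0.1]
tool axes in hood [[0.869, 0.001, 0.494], [0.001, -1.0, 0.0], [0.494, 0.0, -0.869]]
```

>>> {"op": "drive_tool", "data": {"moves": [0,7.6,0,8.6,0,0,0,0,7.6,0,8.6,0,0,0,0,0,0,0,0,0,0,0,4.1,0,-2.9,0,0,0,0,4.1,0,-2.9,0,0,0,0,0,0,0,0,0,0]}}

```text
t: 7.8
tool_pos: [0.4467, 0.0366, 0.265]
orientation: [3.025, -0.055, 0.81]
force: [-1.0, -1.5, -0.2]
opening: 0.0005
gripper_force: 0.3
```

```bash
python3 st.py;  python3 - <<'E'
from plant import robot
import cv2
a=robot.read_camera('scene')['color'][130:310,110:350,::-1]
cv2.imwrite('pics/l1.png',cv2.resize(a,(800,600),interpolation=2))
E
```

```text
t 7.8 q [-0.032 -0.455  2.319 -0.004  0.754  1.577] tcp [0.4467 0.0366 0.265 ] op 0.5
tip hood mm [-32.3  20.  103.9] front [-30.9  20.  -10.1] F hood [-1.  -1.5 -0.2]
tool axes in hood [[0.866, 0.001, 0.5], [0.001, -1.0, 0.0], [0.5, 0.0, -0.866]]
```

View pics/l1.png

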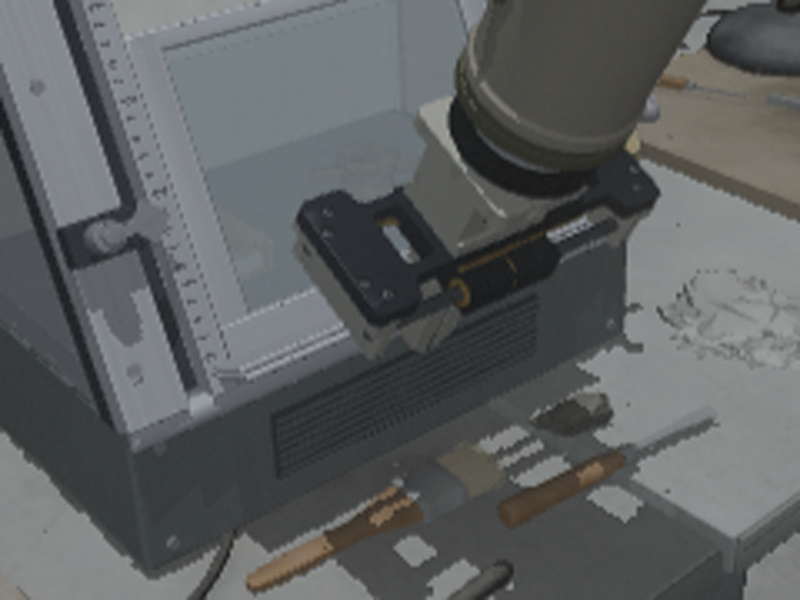

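The fingers are at the lip's underside (about 430,345), with the lip's left end visible at (235,375). Pushing up the slope.

>>> {"op": "drive_tool", "data": {"moves": [0,4.1,0,-2.9,0,0,0,0,4.1,0,-2.9,0,0,0,0,4.1,0,-2.9,0,0,0,0,4.1,0,-2.9,0,0,0,0,4.1,0,-2.9,0,0,0,0,4.1,0,-2.9,0,0,0,0,4.1,0,-2.9,0,0,0,0,4.1,0,-2.9,0,0,0]}}

```text
t: 8.65
tool_pos: [0.4633, 0.036, 0.3003]
orientation: [3.026, -0.055, 0.806]
force: [-5.4, 0.1, -1.9]
opening: 0.0005
gripper_force: 2.5
```

```bash
python3 st.py
cat > lip.py <<'E'
from h import *
from plant import robot
h=np.load('hood2.npy')
c=robot.read_camera('scene'); F=w2f(cloud(c),h)*1000; ok=c['depth']>0
m=ok&(F[...,1]>85)&(F[...,1]<128)&(F[...,0]<-14)&(F[...,0]>-38)&(F[...,2]<200)&(F[...,2]>0)
print('n',m.sum(),'lip z pct',np.percentile(F[m][:,2],[5,25,50,75,95]).round(1))
c['F']=F; np.savez('c_now.npz',**c)
E
python3 lip.py
```

```text
t 8.65 q [-0.032 -0.443  2.242 -0.003  0.822  1.577] tcp [0.4633 0.036  0.3003] op 0.5
tip hood mm [-16.1  20.  139. ] front [-31.   20.   28.5] F hood [-5.4 -0.1 -1.9]
tool axes in hood [[0.867, 0.001, 0.498], [0.001, -1.0, 0.0], [0.498, 0.0, -0.867]]
n 101 lip z pct [48.8 50.  52.  53.  53.1]
```

```bash
sed -i 's/F\[...,0\]>-38/F[...,0]>-33/' lip.py; python3 lip.py
python3 - <<'E'
import numpy as np
c=np.load('c_now.npz');F=c['F'];m=(c['depth']>0)&(F[...,1]>60)&(F[...,1]<128)&(F[...,2]<70)&(F[...,2]>30)
for x in range(-44,-4,4):
    q=F[m&(F[...,0]>x)&(F[...,0]<=x+4)]
    if len(q): print(x,len(q),np.percentile(q[:,2],[10,50,90]).round(1))
E
```

```text
n 37 lip z pct [52.2 54.6 54.8 54.9 55. ]
-44 26 [47.7 49.4 50.7]
-40 68 [47.1 49.5 52.6]
-36 77 [50.9 52.9 54.6]
-32 10 [54.6 54.8 54.9]
-28 11 [54.6 54.7 54.9]
-24 13 [54.5 54.8 55. ]
-20 10 [54.7 54.8 55. ]
-16 9 [54.6 54.8 54.9]
-12 10 [54.5 54.7 54.9]
-8 164 [39.  60.8 68.1]
```

```bash
for i in 1 2 3; do python3 lip.py; done; python3 st.py
```

```text
n 33 lip z pct [54.6 54.7 54.8 54.9 55.1]
n 40 lip z pct [51.  54.6 54.8 54.9 55. ]
n 37 lip z pct [53.7 54.6 54.7 54.9 55. ]
t 8.9 q [-0.032 -0.444  2.242 -0.003  0.82   1.577] tcp [0.4638 0.036  0.3009] op 0.2
tip hood mm [-15.1  20.  139.8] front [-30.5  20.   29.7] F hood [-0.8 -0.9 -0.2]
tool axes in hood [[0.866, 0.001, 0.5], [0.001, -1.0, 0.0], [0.5, 0.0, -0.866]]
```

>>> {"op": "drive_tool", "data": {"moves": [0,4.1,0,-2.9,0,0,0,0,4.1,0,-2.9,0,0,0,0,4.1,0,-2.9,0,0,0,0,4.1,0,-2.9,0,0,0,0,4.1,0,-2.9,0,0,0,0,4.1,0,-2.9,0,0,0,0,3.3,0,-2.3,0,0,0,0,2.5,0,-1.7,0,0,0]}}

```text
t: 9.7
tool_pos: [0.4792, 0.0354, 0.3343]
orientation: [3.025, -0.055, 0.808]
force: [-4.3, -0.6, -1.6]
opening: 0.0007
gripper_force: 2.0
```

>>> {"op": "drive_tool", "data": {"moves": [0,0.8,0,-0.6,0,0,0,0,0.8,0,-0.6,0,0,0,0,0.8,0,-0.6,0,0,0,0,0,0,0,0,0,0]}}

```text
t: 10.1
tool_pos: [0.4802, 0.0354, 0.3367]
orientation: [3.025, -0.055, 0.808]
force: [-2.8, -0.2, -0.9]
opening: 0.0006
gripper_force: 1.4
```

```bash
python3 lip.py; python3 lip.py; python3 st.py
```

```text
n 27 lip z pct [90.3 93.3 93.4 93.5 93.6]
n 22 lip z pct [89.4 93.3 93.4 93.5 93.5]
t 10.2 q [-0.032 -0.425  2.161 -0.003  0.884  1.576] tcp [0.4802 0.0354 0.3366] op 0.5
tip hood mm [  1.   20.  175.4] front [-30.9  20.   68.8] F hood [-1.5  0.2 -1.1]
tool axes in hood [[0.867, 0.001, 0.499], [0.001, -1.0, 0.0], [0.499, 0.0, -0.867]]
```

>>> {"op": "drive_tool", "data": {"moves": [0,0.9,0,-0.6,0,0,0,0,0.9,0,-0.6,0,0,0,0,0.8,0,-0.6,0,0,0,0,0.8,0,-0.6,0,0,0,0,0.8,0,-0.6,0,0,0,0,0.8,0,-0.6,0,0,0,0,0,0,0,0,0,0]}}

```text
t: 10.9
tool_pos: [0.4829, 0.0353, 0.3425]
orientation: [3.025, -0.055, 0.808]
force: [-1.3, -0.1, -0.2]
opening: 0.0003
gripper_force: 1.1
```

```bash
python3 lip.py; python3 lip.py; python3 st.py
```

```text
n 22 lip z pct [ 97.1  99.8  99.9 100.  100. ]
n 22 lip z pct [ 97.   99.8  99.9 100.  100.1]
t 11.0 q [-0.032 -0.422  2.148 -0.003  0.893  1.576] tcp [0.4829 0.0353 0.3425] op 0.3
tip hood mm [  3.7  20.  181.3] front [-31.   20.   75.2] F hood [-2.  -0.6 -1. ]
tool axes in hood [[0.867, 0.001, 0.499], [0.001, -1.0, 0.0], [0.499, 0.0, -0.867]]
```

Lip is at 99.9 mm, level with the tip at ~100. I'll withdraw down the slope first, then back out along the fingers.

>>> {"op": "drive_tool", "data": {"moves": [0,-4,0,2,0,0,0,0,-10,0,2,0,0,0,0,-15,0,-10,0,0,0,0,-15,0,-20,0,0,0,0,-5,0,-20,0,0,0,0,0,0,-10,0,0,0,0,0,0,0,0,0,0]}}

```text
t: 11.7
tool_pos: [0.4125, 0.0379, 0.3681]
orientation: [3.024, -0.055, 0.814]
force: [0.1, 1.1, 0.1]
opening: 0.0004
gripper_force: 0.0
```

```bash
python3 lip.py; python3 st.py
python3 - <<'E'
from plant import robot
import cv2,numpy as np
from h import *
h=np.load('hood2.npy')
c=robot.read_camera('scene'); F=w2f(cloud(c),h)*1e3
m=(c['depth']>0)&(F[...,0]<-30)&(F[...,0]>-70)&(F[...,1]<-130)&(F[...,1]>-195)&(F[...,2]>50)&(F[...,2]<80); print('knob',m.sum(),F[m].mean(0).round(1) if m.any() else '')
cv2.imwrite('pics/end.png',cv2.resize(c['color'][130:310,110:350,::-1],(800,600),interpolation=2))
E
```

```text
n 22 lip z pct [ 96.   99.7  99.9 100.  100. ]
t 11.75 q [-0.031 -0.698  2.28  -0.003  1.034  1.577] tcp [0.4127 0.0379 0.3672] op -0.0
tip hood mm [-66.1  20.  206.2] front [-104.8   20.    68.3] F hood [ 0.2  0.9 -0.3]
tool axes in hood [[0.866, 0.001, 0.501], [0.001, -1.0, 0.0], [0.501, 0.0, -0.866]]
knob 78 [ -51.3 -165.2   64.7]
```

View pics/end.png

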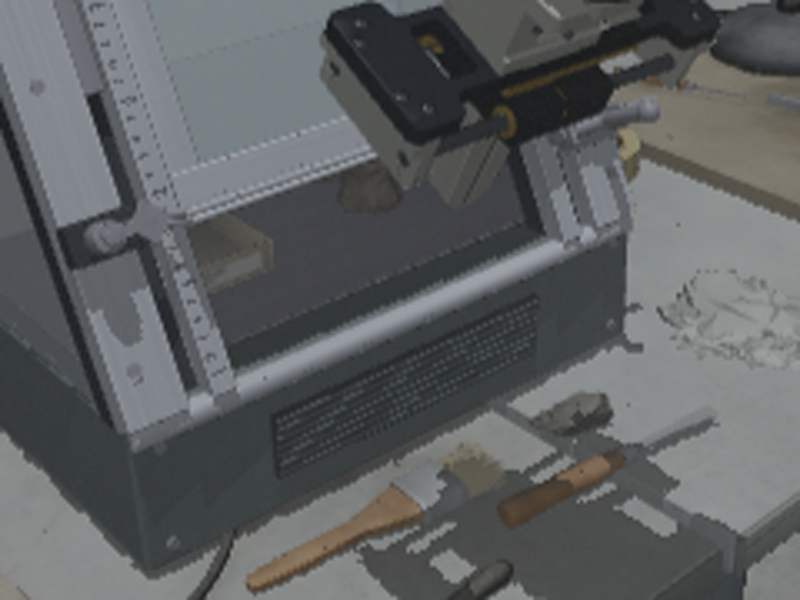

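The lip's left end (175,205) stands level with the pointer tip (165,215), the bolt is back (640,110), the objects have not moved and the gripper is clear.

```bash
python3 -c "
from plant import robot
print(robot.close_job())"
```

```text
the job is handed in; nothing more can be done
None
```

The job is handed in: the bolt is pushed back (at least 20 of its 23 mm), and the sash stands with its lip's top face at 99.9 mm against the pointer tip at about 100 mm, the gripper clear; no result came back.

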